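Secure the parts cabinet with hasp and pin

ROBOT

A 7-joint arm with a two-finger parallel gripper is mounted at the origin on a cart in front of the work surface, level with it; the furniture and walls round the work are solid. World frame = base frame: x ahead of the robot, y to its left, z up, the work surface at z = 0. Lengths are in m, angles in degrees, forces in N, time in s.
With the tool pointing down it reaches from about 0.35 to 0.775 m from the base axis. Payload 3.1 kg.
Tool frame: the origin (TCP) lies on the centre line of the jaws, within the pads' length; the fingertips stand 17 mm ahead of it and the grasp point (between the pads) lies 2 mm behind it (robot.tip_reach is the distance from the TCP to the fingertips, in m); z points along the fingers, y is the line along which they close (so a half turn about z gives the same grasp; the last joint's range is limited). The gripper opens to 85 mm and grips with 20 to 120 N. Pads are 22 mm wide; open, the fingers measure 114 mm over their backs; the gripper's body (76 mm by 85 mm) begins 54 mm behind the grasp point. The pads swing forward as they close: fully open they stand 13 mm farther back than shut.
Start: joints at [61.266, 17.813, 0.802, 86.603, -0.252, 75.585, -1.558], TCP at [0.244, -0.493, 0.248] pointing down, gripper open.
Joint ranges: [-154.91, 154.91], [-16.99, 109.72], [-72.82, 74.43], [7.12, 147.25], [-82.49, 262.49], [11.32, 116.49], [-174.64, 174.64]. Speed limits (degrees/s): [159.86, 159.86, 180, 180, 180, 180, 180].

INTERFACE

Orientations are given as [roll, pitch, yaw] about the fixed x, y, z axes, in that order (R = Rz(yaw) Ry(pitch) Rx(roll)).
In Python, from station import robot, fingers, vision, workorder, recognise gives the robot as it stands. Calls block until the motion is done:
- robot.move_to(position, orientation): joint-space move of the TCP to a pose.
- robot.line_to(position, orientation=None, velocity=0.15, f_stop=None): straight line of the TCP; orientation=None keeps the orientation; velocity is the mean speed in m/s. With f_stop (N) it stops when the force on the tool has changed by that much, and returns True; else False.
- robot.move_j(angles): joint-space move.
- fingers.gripper_to(opening, force=None): opening from 0.0 (shut) to 1.0 (fully open); force is the grip in N (None keeps the last); returns when the fingers have stopped.
- robot.pause(seconds).
- robot.inverse_kinematics(position, orientation): joint angles nearest the present ones, or None.
- vision.grab_frame(name): name is "scene" or "top" or "wrist"; returns the picture (480x640x3 uint8, red, green, blue); there is no depth.
- vision.calibration(name): a dict with "mtx" (3x3 intrinsics, pixels), "extrinsics" (4x4, takes a point from world to camera coordinates); the wrist camera has in their place "T_tool_cam" (4x4, takes a point from camera to tool coordinates, whose origin is the TCP and whose axes are the flange's). Camera axes: x right, y up, looking along -z (the intrinsics and any distortion apply to the point x, -y, -z); pixel columns grow to the right and rows downward; lengths in m; the calibration is good to about 2 mm. A picture is of the moment at which its call begins: read the wrist's pose just before it. calibration takes no time and is no camera call.
A pose or a line that the arm cannot do raises robot.PlanningError and nothing moves.
- workorder.close_job(): hands the job in; it is judged then, once.
Trained networks look in the newest picture that a camera, given by its name, has taken for a name from the list of things; names that differ only in an ending like _2 or _b are one class to them, and where a whole thing is asked for, a point or a joint stands for the part that bears it (a point fixed in the world has none). Each returns a list of dicts, best first, with "p" (0 to 1); they miss things now and then, are a little off and sometimes report something else, mostly with a low value. They report only what shows in the picture. A call takes as long as a camera call. They do not tell look-alikes from the thing itself.
- recognise(label, camera): "rect" ([centre column, centre row, width, height] in pixels, round what is visible of it).
Readings, each from a call of its own:
- robot.current_time_s(): time.
- robot.current_joint_positions(): joint angles.
- robot.current_dq(): joint speeds.
- robot.current_joint_torque(): joint torques, N m.
- robot.current_tool_pos(): TCP position.
- robot.current_eef_rot(): TCP orientation.
- robot.current_contact_force(): force on the tool from outside, world axes, zero at the start.
- robot.current_torque(): the same for the moment, N m.
- robot.current_finger_gap(): opening from 0.0 (shut) to 1.0 (fully open).
- robot.current_gripper_force(): force on a finger pad.
Only numpy, scipy, OpenCV 4.12 (cv2) and the standard library are available. Lean on these libraries where they do the work, as an engineer would, in place of code of your own. Each camera call takes 0.05 s, during which the arm holds its last target. There are 200 camera calls.

TASK

Fasten the two doors of the small grey steel cabinet: first swing the slotted hasp shut over the staple loop until it lies flat against the front, then take the slim pin with the straight upright grip from the wooden stand and drop it through the loop from above until its collar rests on the loop. Leave the ball-headed pin, which is too thick for the loop, in the stand, and let go of everything.

Things in the scene. Friction and masses are not known exactly. Their poses are not given: they have to be found in the camera images.
- loop (a point): Staple: closed horizontal loop of 7 mm rod on the front of the fixed grey two-door cabinet (220 wide, 180 deep, 110 high). Point: centre of its 22 x 22 mm opening (vertical, free below), at the rod's top, 103 above the desk. x points into the cabinet (front face x=+34), y left, z up. Loop's outer end x=-18. Hasp hinge axis upright at x=+27, y=+75. Cabinet top 6 above this point (carrying bail: 23 above).
- hasp (a joint): Hasp: flat slotted steel strap, 130 mm long, 30 high, on an upright hinge on the left door. Angle in rad: 0 = shut, flat against the front with the loop standing out through its slot; grows as the free end swings out towards the robot (1.57 = square to the front, stop at 1.8). Slightly stiff (under 1 N at the peg), stays where it is left. Strap's upper edge: 12 mm above the loop point.
- peg (a point): Top of the upright round steel finger peg, 12 mm in diameter, at the hasp's free end; 160 mm above the desk. Its upper 45 mm stand free above the strap. It swings with the hasp at 122 mm from the hinge axis. Shut, its axis is at x=+21, y=-47 mm in the loop's frame.
- pin: Pin to use: slim, steel, upright in one of the two holes (90 mm apart) of a fixed wooden stand 60 x 150, 70 high. Origin: centre of the underside of its collar, which rests on the stand; z up. Shank below: 13 mm diameter, 60 long, last 20 tapering to 4. Collar: disc 40 diameter, 5 thick. Straight round grip with dark rings, 18 mm diameter, 5 to 50 mm above the origin. About 80 g.
- ball_pin: The other pin, in the stand's other hole: same collar, but a ball head 36 mm in diameter (top 52 mm above its origin) and a 24 mm shank too thick for the loop. Origin: centre of the underside of its collar. To be left in the stand. (Bystander: a fixed pile of letter trays, up to 260 mm high, from x=0.23 to 0.57 m and y=-0.21 to 0.07 m, stands before the stand.)
Not all that is in view belongs to the job. What is shaped like the pin but blue is not meant.

How it is judged:
By the outcome, as a careful person would: the job done as asked, in the order asked, and still so for the second after the job is handed in, with the robot touching nothing.
It also fails if it takes over 64 s, if anything falls off the work surface, if the arm or the gripper's body presses on something with over 40 N, if the wrist force passes 120 N, or if a joint passes its speed limit or range.

## Working session

There is one attempt and no reset: what is moved stays moved. The work goes in short steps, each a Python script; the robot and the scene stay as the last script left them, time stands still between calls to the robot, and variables do not carry over. Pictures are saved under pics/ and viewed, at most 10 in all, crops included, and the job is handed in when it is done.

```bash
mkdir -p pics; ls; cat > h.py <<'E'
import numpy as np, cv2
from station import robot, fingers, vision, workorder, recognise
E
python3 - <<'E'
from h import *
for c in ["scene","top"]:
    im=vision.grab_frame(c); cv2.imwrite(f"pics/{c}0.png",im[:,:,::-1])
    k=vision.calibration(c); print(c,{a:(np.round(b,4).tolist() if hasattr(b,'__len__') else b) for a,b in k.items()})
    for l in ["loop","hasp","peg","pin","ball_pin"]:
        try: print(l,[(np.round(d['rect']).tolist(),round(d['p'],2)) for d in recognise(l,c)][:4])
        except Exception as e: print(l,e)
k=vision.calibration("wrist");print(k)
print(robot.current_eef_rot(),robot.current_time_s())
E
```

```text
pics
scene {'mtx': [[451.793, 0.0, 318.6293], [0.0, 451.793, 241.5944], [0.0, 0.0, 1.0]], 'extrinsics': [[0.9565, 0.2916, -0.0137, -0.6042], [-0.1368, 0.4891, 0.8614, -0.0534], [0.2579, -0.8221, 0.5077, -1.0415], [0.0, 0.0, 0.0, 1.0]]}
loop [([381.0, 238.0, 143.0, 112.0], 0.59)]
hasp [([340.0, 201.0, 56.0, 37.0], 0.78)]
peg [([340.0, 203.0, 59.0, 40.0], 0.88), ([323.0, 310.0, 26.0, 41.0], 0.35)]
pin [([262.0, 342.0, 27.0, 52.0], 0.97), ([324.0, 312.0, 23.0, 33.0], 0.95), ([283.0, 307.0, 23.0, 46.0], 0.59)]
ball_pin [([309.0, 351.0, 26.0, 40.0], 0.67)]
top {'mtx': [[551.7471, 0.0, 311.8515], [0.0, 551.7471, 230.4056], [0.0, 0.0, 1.0]], 'extrinsics': [[0.0247, -0.9991, 0.0346, 0.0137], [0.9973, 0.027, 0.068, -0.6568], [-0.0689, 0.0328, 0.9971, -1.1588], [0.0, 0.0, 0.0, 1.0]]}
loop [([224.0, 201.0, 118.0, 157.0], 0.98)]
hasp [([204.0, 251.0, 12.0, 68.0], 0.67)]
peg [([205.0, 250.0, 14.0, 69.0], 0.63)]
pin [([412.0, 276.0, 24.0, 21.0], 0.88), ([375.0, 226.0, 22.0, 20.0], 0.84), ([358.0, 263.0, 18.0, 15.0], 0.5)]
ball_pin [([423.0, 221.0, 26.0, 22.0], 0.65)]
{'mtx': array([[370.62536075,   0.        , 317.67285151],
       [  0.        , 370.62536075, 241.50654515],
       [  0.        ,   0.        ,   1.        ]]), 'T_tool_cam': array([[ 6.88637866e-04,  9.56957824e-01,  2.90226202e-01,
         7.33693896e-02],
       [ 9.99999231e-01, -3.59652592e-04, -1.18688448e-03,
        -1.37422832e-03],
       [-1.03141778e-03,  2.90226796e-01, -9.56957336e-01,
        -1.25958525e-01],
       [ 0.00000000e+00,  0.00000000e+00,  0.00000000e+00,
         1.00000000e+00]])}
[1.79998837e+02 2.17511085e-03 2.63473132e+01] 0.6
```

```bash
python3 - <<'E'
import cv2
a=cv2.imread("pics/scene0.png")[160:400,220:500];b=cv2.imread("pics/top0.png")[110:330,140:460]
cv2.imwrite("pics/s1.png",cv2.resize(a,None,fx=2.5,fy=2.5,interpolation=3));cv2.imwrite("pics/t1.png",cv2.resize(b,None,fx=2.5,fy=2.5,interpolation=3))
E
```

```text
(no output)
```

View pics/s1.png

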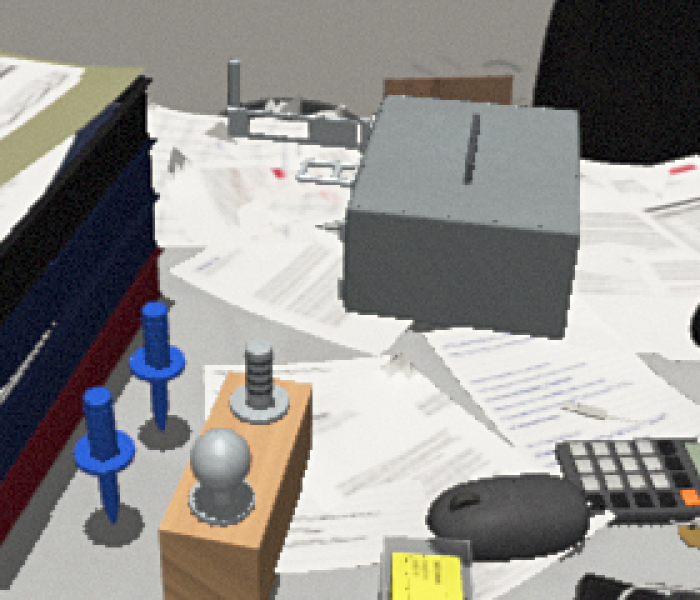

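View pics/t1.png

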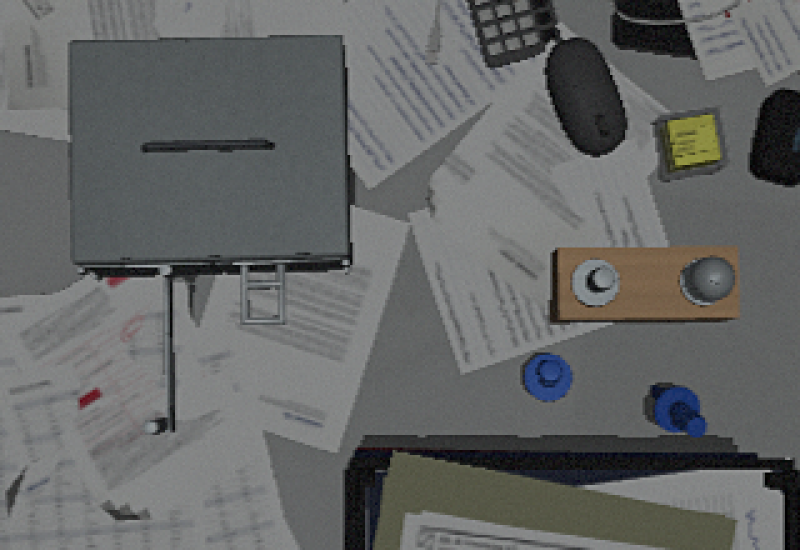

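View pics/scene0.png

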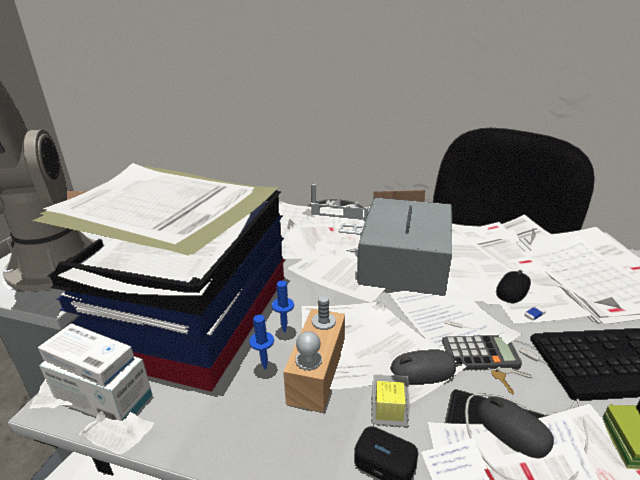

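The steel ringed pin sits at scene (323,312), top (377,222). The ball pin is at scene (309,351), top (423,221). The two look-alikes are blue, at scene (283,307) and (262,342). The grey slim one with dark rings, in the stand, fits the description, and the 2.5x crop confirms it. The hasp is about square to the front, with the peg at top (201,280) and the loop at top (245,230).

```bash
cat >> h.py <<'E'
def ray(cam,uv,pose=None):
    k=vision.calibration(cam); M=k["mtx"]; 
    d=np.array([(uv[0]-M[0,2])/M[0,0],-(uv[1]-M[1,2])/M[1,1],-1.])
    if "extrinsics" in k: T=np.linalg.inv(k["extrinsics"])
    else: T=pose@k["T_tool_cam"]
    return T[:3,3],T[:3,:3]@d/np.linalg.norm(d)
def atz(cam,uv,z,pose=None):
    o,d=ray(cam,uv,pose); return o+d*(z-o[2])/d[2]
def tri(rays):
    A=sum(np.eye(3)-np.outer(d,d) for o,d in rays); b=sum((np.eye(3)-np.outer(d,d))@o for o,d in rays)
    p=np.linalg.solve(A,b); return p,[np.linalg.norm((np.eye(3)-np.outer(d,d))@(p-o)) for o,d in rays]
def proj(cam,P,pose=None):
    k=vision.calibration(cam); E=k["extrinsics"] if "extrinsics" in k else np.linalg.inv(pose@k["T_tool_cam"])
    c=E@np.r_[P,1]; return k["mtx"][:2,:2]@np.array([c[0],-c[1]])/-c[2]+k["mtx"][:2,2]
def pose():
    from scipy.spatial.transform import Rotation as R
    T=np.eye(4); T[:3,:3]=R.from_euler("xyz",robot.current_eef_rot(),degrees=True).as_matrix(); T[:3,3]=robot.current_tool_pos(); return T
E
python3 - <<'E'
from h import *
np.set_printoptions(precision=4,suppress=True)
s=lambda x,y:(220+x/2.5-.3,160+y/2.5-.3); t=lambda x,y:(140+x/2.5-.3,110+y/2.5-.3)
for n,a,b in [("pin top",s(258,346),t(604,273)),("ball c",s(220,456),t(709,279)),("pin collar",s(259,401),t(596,284)),
  ("peg top",s(234,63),t(152,426)),("cab BR",s(579,112),t(343,37)),("cab FR",s(346,207),t(350,262)),("cab FL",s(383,97),t(72,265)),
  ("loop outR",s(300,178),t(243,323)),("loop outL",s(308,160),t(285,323)),("blue1",s(155,308),t(549,370)),("blue2",s(98,394),t(690,425)),("bail near",s(470,183),t(272,146))]:
    p,e=tri([ray("scene",a),ray("top",b)]); print(n,p,np.round(e,4))
print("top@.109",[atz("top",t(*q),.109)[:2] for q in [(70,42),(343,37),(350,262),(72,265)]])
E
```

```text
pin top [ 0.6739 -0.1027  0.1227] [0.0019 0.0019]
ball c [ 0.6745 -0.1893  0.1067] [0.0002 0.0002]
pin collar [ 0.6714 -0.1028  0.0766] [0.0007 0.0007]
peg top [0.5481 0.2406 0.1605] [0.0001 0.0001]
cab BR [0.8417 0.1061 0.2107] [0.0072 0.0072]
cab FR [0.6821 0.0987 0.1119] [0.0023 0.0023]
cab FL [0.6716 0.3168 0.1077] [0.0001 0.0001]
loop outR [0.6281 0.1826 0.0854] [0.0026 0.0026]
loop outL [0.635  0.1486 0.1211] [0.0055 0.0055]
blue1 [ 0.5927 -0.0641  0.11  ] [0.0063 0.0063]
blue2 [ 0.5719 -0.168   0.1122] [0.0152 0.0152]
bail near [0.7717 0.1627 0.1124] [0.0013 0.0013]
top@.109 [array([0.8496, 0.3256]), array([0.861 , 0.1089]), array([0.6801, 0.0981]), array([0.6716, 0.3165])]
```

```bash
python3 - <<'E'
from h import *
np.set_printoptions(precision=1,suppress=True)
for p,y in [((.244,-.493,.42),26),((.5,-.1,.42),0),((.6,.2,.3),0),((.6,.14,.3),0),((.548,.24,.142),0),((.548,.24,.142),30),((.548,.24,.142),-30),((.58,.155,.142),45),((.666,.117,.142),90),((.666,.117,.142),0),((.666,.117,.142),60),((.645,.165,.2),0),((.672,-.103,.11),0),((.672,-.103,.3),0)]:
    print(p,y,robot.inverse_kinematics(p,[180,0,y]))
E
```

```text
(0.244, -0.493, 0.42) 26 [60.9 16.8  1.4 64.2 -0.4 99.  -1.8]
(0.5, -0.1, 0.42) 0 [ 24.4  12.6 -19.7  70.3   4.3  97.8 -84.3]
(0.6, 0.2, 0.3) 0 [   5.6   33.4  -46.3   64.9   23.4   90.5 -125.3]
(0.6, 0.14, 0.3) 0 [   8.2   29.3  -38.4   68.3   17.7   88.1 -117. ]
(0.548, 0.24, 0.142) 0 [   4.6   35.3  -46.    86.3   26.3   69.6 -135.3]
(0.548, 0.24, 0.142) 30 [  10.2   39.6  -57.    86.1   34.    72.9 -110.9]
(0.548, 0.24, 0.142) -30 [   0.8   33.2  -39.4   86.5   22.    68.2 -162.1]
(0.58, 0.155, 0.142) 45 [  9.9  33.7 -40.2  86.1  22.6  68.5 -78.9]
(0.666, 0.117, 0.142) 90 [ 12.9  43.8 -44.8  71.7  30.2  76.1 -30.6]
(0.666, 0.117, 0.142) 0 [   3.8   39.2  -26.5   72.2   17.2   72.5 -112.7]
(0.666, 0.117, 0.142) 60 [ 10.6  42.3 -39.7  71.8  26.4  74.9 -58.4]
(0.645, 0.165, 0.2) 0 [   3.8   37.4  -35.1   69.3   20.8   79.4 -119.3]
(0.672, -0.103, 0.11) 0 [ 14.6  39.2 -12.5  74.    8.5  67.7 -88.4]
(0.672, -0.103, 0.3) 0 [ 14.8  34.4 -15.   55.4   8.4  91.1 -87.5]
```

```bash
python3 - <<'E'
from h import *
np.set_printoptions(precision=4,suppress=True)
robot.move_to((.244,-.493,.42),[180,0,26]); 
for i,p in enumerate([(.64,-.12,.33),(.60,-.05,.36),(.58,.14,.30),(.58,.21,.30)]):
    robot.move_to(p,[180,0,0]); T=pose(); np.save(f"T{i}.npy",T); im=vision.grab_frame("wrist"); cv2.imwrite(f"pics/w{i}.png",im[:,:,::-1])
    for l in (["pin","ball_pin"] if i<2 else ["loop","hasp","peg"]):
        print(i,l,[(np.round(d['rect']).tolist(),round(d['p'],2)) for d in recognise(l,"wrist")][:4])
    for n,P in dict(pin=(.672,-.103,.12),ball=(.6745,-.189,.107),peg=(.548,.2406,.16),loop=(.645,.165,.103)).items(): print(n,proj("wrist",P,T).round())
print(robot.current_time_s(),robot.current_contact_force())
ims=[cv2.imread(f"pics/w{i}.png") for i in range(4)]
v=lambda i:cv2.resize(ims[i],(400,300),interpolation=cv2.INTER_AREA)
cv2.imwrite("pics/wall.png",np.vstack([np.hstack([v(0),v(1)]),np.hstack([v(2),v(3)])]))
E
```

```text
0 pin [([298.0, 173.0, 43.0, 42.0], 0.93), ([244.0, 198.0, 61.0, 75.0], 0.92), ([410.0, 226.0, 91.0, 33.0], 0.86)]
0 ball_pin [([388.0, 167.0, 48.0, 43.0], 0.64)]
pin [297. 176.]
ball [390. 172.]
peg [-88. 323.]
loop [ 20. 203.]
1 pin [([462.0, 188.0, 91.0, 31.0], 0.83), ([306.0, 162.0, 54.0, 69.0], 0.77), ([367.0, 135.0, 37.0, 40.0], 0.66), ([100.0, 138.0, 195.0, 275.0], 0.44)]
1 ball_pin [([456.0, 127.0, 49.0, 40.0], 0.6)]
pin [375. 131.]
ball [461. 128.]
peg [ 11. 267.]
loop [107. 158.]
2 loop [([216.0, 142.0, 293.0, 284.0], 0.78)]
2 hasp [([194.0, 194.0, 41.0, 175.0], 0.94)]
2 peg [([194.0, 193.0, 45.0, 175.0], 0.59)]
pin [626. 104.]
ball [720. 102.]
peg [184. 274.]
loop [285. 141.]
3 loop [([318.0, 140.0, 291.0, 281.0], 0.83)]
3 hasp [([280.0, 193.0, 21.0, 178.0], 0.93)]
3 peg [([284.0, 192.0, 26.0, 178.0], 0.59)]
pin [724. 105.]
ball [815. 103.]
peg [281. 271.]
loop [374. 139.]
5.65 [-0.4365 -0.0037 -0.7807]
```

View pics/wall.png

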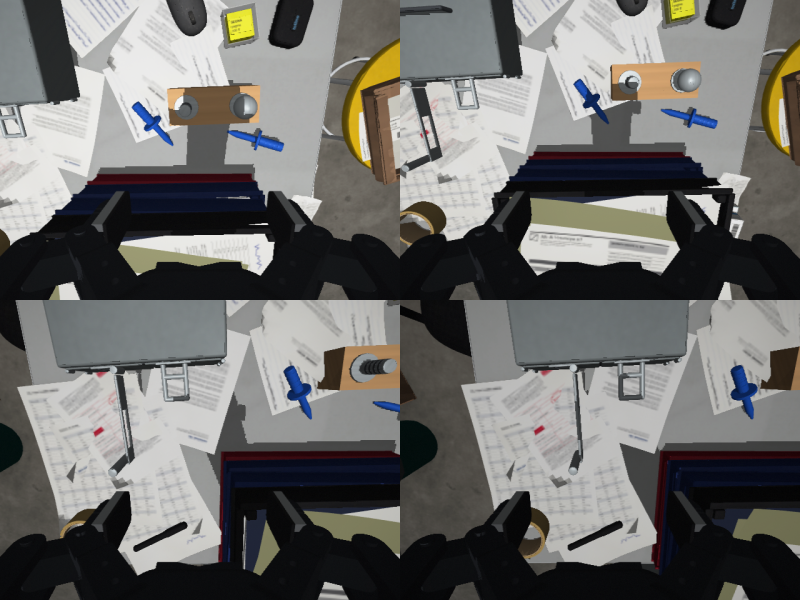

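The bottom-row wrist views show the loop at about (352,128)/w3 full scale, the peg top at (275,270) in w3, and the hinge at about (279,112). The top-row views show the pin at (296,165) in w0. I'll enlarge these to get precise pixels.

```bash
python3 - <<'E'
import cv2,numpy as np
c=lambda i,x,y:cv2.resize(cv2.imread(f"pics/w{i}.png")[y:y+75,x:x+100],(400,300),interpolation=cv2.INTER_CUBIC)
cv2.imwrite("pics/det.png",np.vstack([np.hstack([c(0,245,130),c(1,315,95)]),np.hstack([c(2,230,90),c(3,320,90)])]))
E
```

```text
(no output)
```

View pics/det.png

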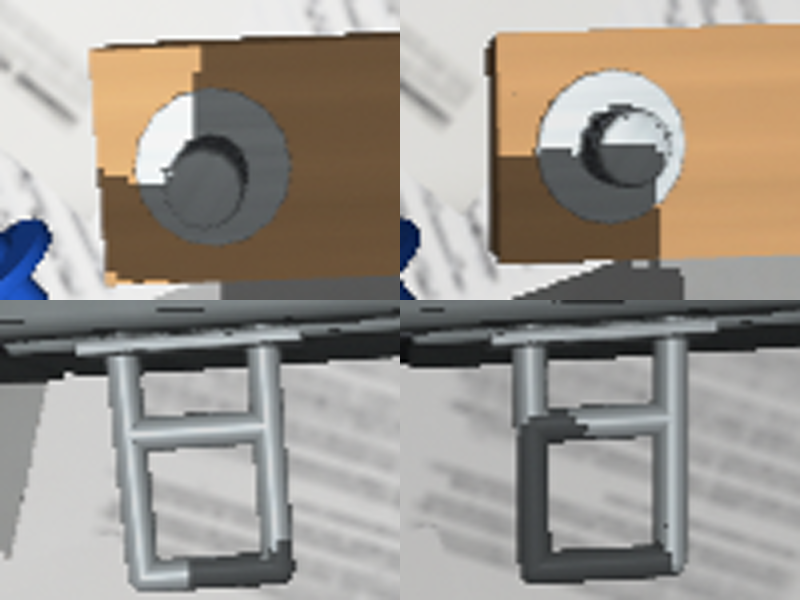

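```bash
python3 - <<'E'
from h import *
np.set_printoptions(precision=4,suppress=True)
T=[np.load(f"T{i}.npy") for i in range(4)]
px={0:(245,130,0,0),1:(315,95,400,0),2:(230,90,0,300),3:(320,90,400,300)}
f=lambda i,x,y:(px[i][0]+(x-px[i][2])/4-.375,px[i][1]+(y-px[i][3])/4-.375)
r=lambda i,x,y:ray("wrist",f(i,x,y),T[i])
print("collar",tri([r(0,213,166),r(1,612,146)])); print("grip top",tri([r(0,205,190),r(1,636,147)]))
q2=[(147,447),(258,442),(265,553),(155,560)];q3=[(547,437),(653,434),(657,547),(550,550)]
print("loop c",tri([r(2,*np.mean(q2,0)),r(3,*np.mean(q3,0))]))
for i,q in ((2,q2),(3,q3)):
    P=np.array([atz("wrist",f(i,*c),.0995,T[i])[:2] for c in q]); e=(P[0]-P[3])+(P[1]-P[2]); g=(P[0]-P[1])+(P[3]-P[2])
    print(P.mean(0),"yaw",np.degrees(np.arctan2(e[1],e[0])),np.degrees(np.arctan2(-g[0],g[1])),np.linalg.norm(e)/2,np.linalg.norm(g)/2)
u=lambda x,y:(x*1.6,y*1.6)
print("peg",tri([ray("wrist",u(113,172),T[2]),ray("wrist",u(173,170),T[3])]))
for i,x,y in((0,213,166),(1,612,146)):print("collar@.075",atz("wrist",f(i,x,y),.075,T[i]))
for i,x,y in((0,205,190),(1,636,147)):print("top@.12",atz("wrist",f(i,x,y),.12,T[i]))
E
```

```text
collar (array([ 0.6718, -0.1015,  0.0748]), [np.float64(8.253800607192236e-05), np.float64(8.253800607178109e-05)])
grip top (array([ 0.6713, -0.1017,  0.1186]), [np.float64(0.00022144352167650426), np.float64(0.0002214435216767044)])
loop c (array([0.6459, 0.1681, 0.0996]), [np.float64(4.061366607003597e-05), np.float64(4.0613666069951255e-05)])
[0.6457 0.1681] yaw 2.1723039898931464 2.8329236345964883 0.02297439562242821 0.0235367648736723
[0.6458 0.1681] yaw 4.37583781284808 1.7493896363768875 0.023153255125928574 0.022582389845690835
peg (array([0.5461, 0.2439, 0.1575]), [np.float64(0.00019834620022579982), np.float64(0.00019834620022574957)])
collar@.075 [ 0.6719 -0.1015  0.075 ]
collar@.075 [ 0.6717 -0.1016  0.075 ]
top@.12 [ 0.6713 -0.1019  0.12  ]
top@.12 [ 0.6715 -0.1014  0.12  ]
```

```bash
python3 - <<'E'
from h import *
np.set_printoptions(precision=4,suppress=True)
H=np.array([.6695,.2442]); z=.143
at=lambda a,r=.122:(H[0]+r*np.cos(np.radians(a)),H[1]+r*np.sin(np.radians(a)))
x,y=.547,.244
fingers.gripper_to(.5)
robot.move_to((x,y,.23),[180,0,0]); print(robot.line_to((x,y,z),f_stop=8))
fingers.gripper_to(.22,20); F0=robot.current_contact_force()
for a in (195,210,225,240,255,266):
    s=robot.line_to((*at(a),z),[180,0,a-180],velocity=.12,f_stop=12); print(a,s,robot.current_contact_force()-F0)
    if s: break
else:
    p=robot.current_tool_pos(); print("end",robot.line_to((p[0]+.02,p[1],z),velocity=.04,f_stop=7),robot.current_tool_pos(),robot.current_contact_force()-F0)
im=vision.grab_frame("top"); cv2.imwrite("pics/t2.png",im[:,:,::-1])
im=vision.grab_frame("scene"); cv2.imwrite("pics/s2.png",im[:,:,::-1])
print(robot.current_time_s())
E
```

```text
False
195 False [-0.8612  1.0345 -0.041 ]
210 False [-0.3947 -0.1425 -0.6702]
225 False [-0.0058  0.62   -0.6312]
240 False [-0.258  -0.4276  0.6043]
255 False [-0.7134  0.145   0.5927]
266 False [ 0.1311 -0.5492 -0.9098]
end True [0.6737 0.1233 0.142 ] [-1.0797  0.9134 -0.2092]
10.6083
```

```bash
python3 - <<'E'
from h import *
np.set_printoptions(precision=4,suppress=True)
p=robot.current_tool_pos(); robot.line_to((p[0]-.0035,p[1],p[2])); robot.line_to((p[0]-.0035,p[1],.25))
robot.move_to((.58,.14,.30),[180,0,0]); T=pose(); np.save("T4.npy",T)
im=vision.grab_frame("wrist")[:,:,::-1]; cv2.imwrite("pics/w4.png",im); cv2.imwrite("pics/w4c.png",cv2.resize(im[80:230,180:380],(800,600),interpolation=2))
for n,P in dict(pegshut=(.6688,.122,.16),loop=(.6458,.1681,.103)).items():q=proj("wrist",P,T);print(n,q,(q-[180,80])*4)
E
```

```text
pegshut [345.2227 104.1068] [660.891   96.4272]
loop [284.583 137.627] [418.3318 230.508 ]
```

View pics/w4c.png

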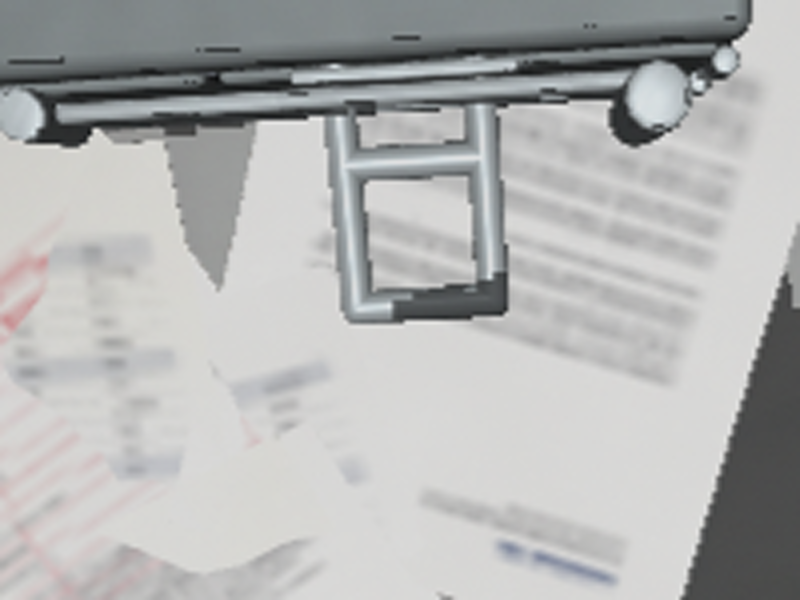

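The hasp lies flat on the front, with the peg at its predicted shut pixel and the loop standing out through the slot. Next is the ringed steel pin at (0.6715,-0.1016), collar 0.075 and top 0.119, which agree with the given sizes.

```bash
python3 - <<'E'
from h import *
np.set_printoptions(precision=4,suppress=True)
fingers.gripper_to(.5)
x,y=.6715,-.1016
robot.move_to((.62,.05,.32),[180,0,0])
robot.move_to((x,y,.2),[180,0,0]); print(robot.line_to((x,y,.100),velocity=.1,f_stop=6),robot.current_tool_pos())
fingers.gripper_to(0,50); print("gap",robot.current_finger_gap()*85,robot.current_gripper_force(),robot.current_contact_force())
robot.line_to((x,y,.20),velocity=.1); robot.line_to((x,y,.27)); print("gap",robot.current_finger_gap()*85,robot.current_contact_force())
robot.line_to((.6446,.1681,.27),velocity=.15)
robot.pause(.3);T=pose();np.save("T5.npy",T);im=vision.grab_frame("wrist")[:,:,::-1]; cv2.imwrite("pics/w5.png",im)
print(proj("wrist",(.6446,.1681,.18),T),proj("wrist",(.6458,.1681,.103),T),robot.current_time_s())
E
```

```text
False [ 0.6722 -0.1016  0.101 ]
gap 16.754439308882894 48.69664907455444 [-0.6713 -0.1471  2.2347]
gap 16.304940442898115 [ 0.1482  0.0141 -1.1271]
[318.2864 253.2179] [318.0367 221.4944] 20.3167
```

View pics/w5.png

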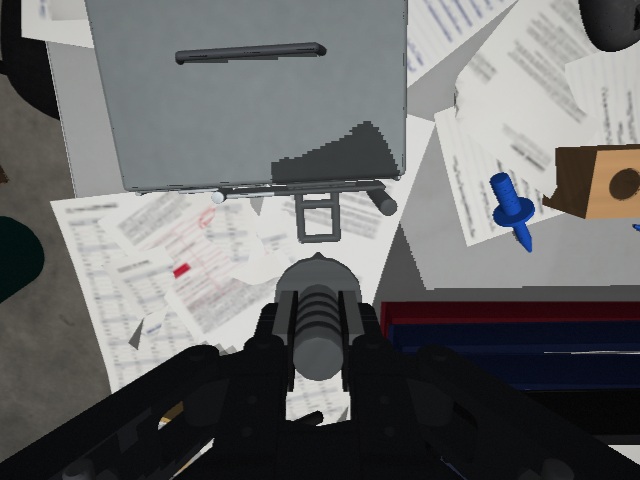

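The pin is held upright. Its tip is at (318,254), against a prediction of (318,253), and the loop is at (318,221). I'll insert it now.

```bash
python3 - <<'E'
from h import *
np.set_printoptions(precision=4,suppress=True)
x,y=.6446,.1681
a=robot.line_to((x,y,.145),velocity=.06,f_stop=6); print(a,robot.current_tool_pos(),robot.current_contact_force())
if not a:
    b=robot.line_to((x,y,.131),velocity=.03,f_stop=5); p=robot.current_tool_pos(); print(b,p,robot.current_contact_force())
    if p[2]<.138:
        fingers.gripper_to(.45); robot.line_to((p[0],p[1],.25),velocity=.12); robot.move_to((.57,.14,.30),[180,0,0])
T=pose(); np.save("T6.npy",T); im=vision.grab_frame("wrist")[:,:,::-1]; cv2.imwrite("pics/w6.png",im)
im2=vision.grab_frame("scene")[:,:,::-1]
cv2.imwrite("pics/fin.png",np.hstack([cv2.resize(im[70:220,200:400],(400,300),interpolation=2),cv2.resize(im2[170:290,290:450],(400,300),interpolation=2)]))
for P in [(.6446,.1681,.108),(.6446,.1681,.153),(.6688,.122,.16)]:print((proj("wrist",P,T)-[200,70])*2)
print(robot.current_time_s())
E
```

```text
False [0.6448 0.1682 0.1454] [-0.1067 -1.0302 -0.3472]
True [0.6447 0.1682 0.1344] [0.0525 0.2445 3.5069]
[167.4179 113.7096]
[156.3778 112.7673]
[290.1794  36.7343]
24.9833
```

View pics/fin.png

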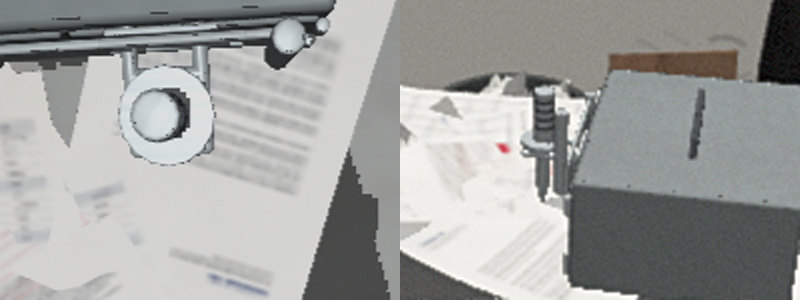

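The pin stands upright with its collar on the loop, at crop (167,115) against a predicted (167,114). The shank shows below the loop, the hasp is shut, and the gripper is clear.

```bash
python3 -c "
from h import *
print(workorder.close_job())"
```

```text
the job is handed in; nothing more can be done
None
```

I swung the hasp shut flat against the front, then dropped the slim ringed steel pin through the loop until its collar rested on it, left the ball-headed pin untouched, let go of everything, and handed the job in at about 25 s of robot time; no verdict was reported.

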